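# Open the stove's lighting port

## Robot

A 6-joint arm with a two-finger parallel gripper is mounted at the origin on the work surface. World frame = base frame: x ahead of the robot, y to its left, z up, the work surface at z = 0. Lengths are in m, angles in rad, forces in N, time in s.
With the tool pointing down it reaches from about 0.35 to 0.85 m from the base axis. Payload 8.1 kg.
Tool frame: the origin (TCP) lies between the finger pads; the fingertips stand 11 mm ahead of it and the grasp point (between the pads) lies 8 mm behind it; y points along the fingers, x is the direction in which the jaws open and shut, and the axes are right-handed (so a half turn about y gives the same grasp; the last joint's range is limited). The gripper opens to 93 mm and grips with 3 to 60 N. Pads are 15 mm wide; open, the fingers measure 128 mm over their backs; the gripper's body (75 mm by 188 mm) begins 65 mm behind the grasp point.
Start: joints at [-1.392, 0.13, 1.488, -0, 1.523, -0.085], TCP at [0.156, -0.579, 0.21] pointing down, gripper open.
Joint ranges: [-2.96, 2.96], [-0.89, 2.26], [0.02, 2.5], [-1.34, 4.48], [0, 2.73], [-2.66, 2.66]. Speed limits (rad/s): [2.39, 2.39, 2.79, 3.14, 3.14, 3.14].

## Interface

Orientations are given as a rotation vector (axis times angle).
In Python, from plant import readout, optics, robot gives the robot as it stands.
- The arm moves only by the shell command python3 -m creep 'ROWS' [FORCE]. ROWS is JSON, a list that holds one entry, the list of rows, each a list of 7 numbers: the closure, from 0 (fully open) to 1 (shut), then the shift along the tool's x, y, z in cm, then the turn, a rotation vector about the tool's x, y, z in degrees. In form: [[[grip, x, y, z, wx, wy, wz], ...]]. A call has exactly 8 rows; each row shifts and turns the pose as measured when the row begins, along the tool's axes as they then stand; what a row does not reach is not made up. A row lasts 1/10 s, in which the tool goes at most 50 mm and 8.59 degrees, less where a joint would pass 70% of its speed; a pose out of reach is approached as far as the arm can. A call is refused whole if a number of a shift passes 5 or a number of a turn 8.59, either way. A call with a gripper value outside its range is refused whole. The fingers move at their own pace and stop on an object; FORCE is the grip in N (left out, the last holds). Time passes only in rows, so rows that do not move let the fingers close, or fill a call up. It gives the time, the measured TCP pose, the force and the opening at its end, in the units of the state.
- readout.read_state(): the state, without advancing time (a new reading comes with each control period).
- optics.read_camera(name): name is "side" or "top"; returns a dict with "frame" (420x560x3 uint8, red, green, blue), "depth" (420x560 float32, m along the optical axis (not along the pixel's ray), 0 where there is no reading), "intrinsics" (3x3 intrinsics, pixels), "R" (3x3) and "t" (3): a world point X has camera coordinates R X + t. Camera axes: x right, y down, z forward; pixel columns grow to the right and rows downward; lengths in m; the calibration is good to about 2 mm. A picture is of the moment at which its call begins.
- robot.close_job(): hands the job in, once; it reports no verdict.
The state is a dict: "t": time; "q": joint angles; "dq": joint speeds; "joint_torque": joint torques, N m; "tool_pos": TCP position; "orientation": TCP orientation; "force": force on the tool from outside, world axes, zero at the start; "wrist_torque": the same for the moment, N m; "opening": finger opening in m.
Only numpy, scipy, OpenCV 4.12 (cv2) and the standard library are available. Lean on these libraries where they do the work, as an engineer would, in place of code of your own. Each camera call takes 0.05 s, during which the arm holds its last target. There are 200 camera calls.

## Task

The blue table stove is about to be lit. Swing the round steel cover of its lighting port aside on its pin, about a quarter turn clockwise as seen from above, so that the port lies quite open, and let go of it. Leave the look-alike cover on the bare-metal ash tin shut.

Things in the scene. Friction and masses are not known exactly. Their poses are not given: they have to be found in the camera images.
- stove_cover (a joint): Angle (rad) of the steel cover on the fixed blue stove (200 x 320 mm, top plate 110 mm above the table). Disc 64 mm across, 3 mm thick, on a 22 mm wide arm, underside 2 mm above the plate. 0 = shut, centred over the 45 mm port (may start up to 0.25 ajar); grows clockwise seen from above to a stop at 1.7; port wholly clear beyond 0.8. Needs about 1 N at the knob and stays where left.
- stove_knob (a point): Centre of the flat top of the black upright knob (20 mm across, 34 mm tall) on the disc's centre of the stove's cover; 149 mm above the table. It moves level with the cover on a circle of 70 mm radius about the pin. x axis: away from the pin; z up.
- stove_pin (a point): Pivot pin of the stove's cover, at top plate level (110 mm above the table). x: from the pin to the port's centre, 70 mm away; y: towards the black grate on the stove's other half (10 mm high, 50 mm clear of the shut disc); z up. The cover opens from +x towards -y. Pin head 9 mm and two brass stop studs 7 mm above the plate.
- tin_cover (a joint): Angle (rad) of the same kind of cover, with the same black knob at the same height, on the fixed ash tin (bare-metal box 180 x 220 mm, 110 mm tall, no grate) that stands left or right of the stove, 30 mm or more away. 0 = shut, as it starts; grows as it swings clockwise. It is to stay shut.

How it is judged:
At the end, for the whole second after the job is handed in: The stove's cover has been swung more than 1.2 rad (about 70 degrees) from shut and is at rest; the ash tin's cover is less than 0.15 rad from shut (value of joint stove_cover above 1.2 rad and velocity of joint stove_cover between -0.05 and 0.05 rad/s and value of joint tin_cover below 0.15 rad); the robot touches nothing.
It fails at once if the ash tin's cover is swung open (0.15 rad or more) (value of joint tin_cover above 0.15 rad).
It also fails if it takes over 32 s, if anything falls off the work surface, if the arm or the gripper's body presses on something with over 40 N, if the wrist force passes 120 N, or if a joint passes its speed limit or range.

## Working session

There is one attempt and no reset: what is moved stays moved. The work goes in short steps, Python scripts to look and compute and a shell command to move; the robot and the scene stay as the last step left them, time stands still between calls to the robot, and variables do not carry over. Pictures are saved under pics/ and viewed, about 8 in all and at most 12, crops included, and the job is handed in when it is done.

```bash
mkdir -p pics; python3 - <<'E'
from plant import readout, optics
import cv2,numpy as np
s=readout.read_state();print({k:np.round(v,3) for k,v in s.items()})
for n in("top","side"):
    c=optics.read_camera(n);cv2.imwrite(f"pics/{n}0.png",c["frame"][:,:,::-1]);np.savez(f"{n}0.npz",**c)
    print(n,c["intrinsics"].round(1).tolist(),(-c["R"].T@c["t"]).round(3),c["R"].round(3).tolist())
E
```

```text
{'t': np.float64(0.0), 'q': array([-1.392,  0.131,  1.489, -0.   ,  1.523, -0.085]), 'dq': array([ 0.   ,  0.001, -0.002,  0.001,  0.002,  0.001]), 'joint_torque': array([ 2.0000e-03, -5.5984e+01, -4.9176e+01,  7.7000e-02,  3.5000e-02,
       -0.0000e+00]), 'tool_pos': array([ 0.156, -0.579,  0.208]), 'orientation': array([-1.321,  1.014, -1.011]), 'force': array([-0.632, -0.622, -0.287]), 'wrist_torque': array([-0.024, -0.002, -0.009]), 'opening': np.float64(0.093)}
top [[532.2, 0.0, 288.2], [0.0, 532.2, 210.5], [0.0, 0.0, 1.0]] [ 0.427 -0.015  1.346] [[0.02, -1.0, 0.007], [-0.994, -0.02, -0.105], [0.105, -0.005, -0.994]]
side [[488.4, 0.0, 281.8], [0.0, 488.4, 216.5], [0.0, 0.0, 1.0]] [0.363 0.816 0.827] [[-0.974, -0.229, -0.001], [-0.139, 0.596, -0.791], [0.182, -0.769, -0.612]]
```

View pics/top0.png

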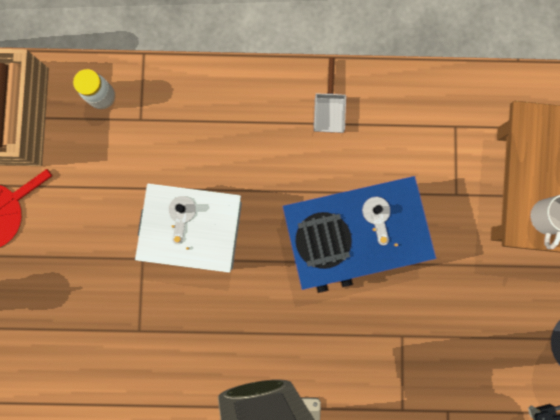

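View pics/side0.png

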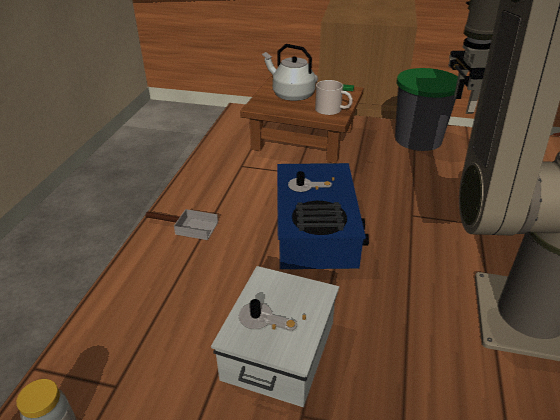

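The top view shows the stove at right: knob near (377,210), pin near (383,240), grate to its left at (324,240). The tin is at left, with its knob near (181,209). Clockwise swings the stove knob to the image right, i.e. towards -y. Next I'll measure both.

```bash
cat >h.py <<'E'
import numpy as np,cv2
def cloud(c):
    K=c["intrinsics"];d=c["depth"];v,u=np.mgrid[:d.shape[0],:d.shape[1]]
    P=np.stack([(u-K[0,2])/K[0,0]*d,(v-K[1,2])/K[1,1]*d,d],-1)
    return (P-c["t"])@c["R"]
E
python3 - <<'E'
from h import *
from scipy.spatial.transform import Rotation as R
c=dict(np.load("top0.npz"));W=cloud(c);f=c["frame"].astype(int)
for n,(u0,u1,v0,v1) in dict(stove=(355,410,190,255),tin=(160,215,190,255)).items():
    w=W[v0:v1,u0:u1];g=f[v0:v1,u0:u1]
    m=(w[...,2]>.143)&(w[...,2]<.16);p=w[m];print(n,"knob",m.sum(),p.mean(0).round(4),np.ptp(p,0).round(3))
    m=(g[...,0]>150)&(g[...,0]-g[...,2]>60);ys,xs=np.nonzero(m)
    print("brass",[(x+u0,y+v0,*w[y,x].round(3)) for x,y in zip(xs,ys)][:40])
    print("plate z",np.median(w[...,2]).round(4))
m=(f[...,2]>90)&(f[...,2]-f[...,0]>60)&(W[...,2]>.1)
p=W[m][:,:2].astype(np.float32);r=cv2.minAreaRect(p);print("stove rect",r,cv2.boxPoints(r).round(3).tolist())
print(R.from_rotvec([-1.321,1.014,-1.011]).as_matrix().round(3))
i=c["frame"][170:290,270:450,::-1];cv2.imwrite("pics/crop.png",cv2.resize(i,None,fx=4,fy=4,interpolation=cv2.INTER_CUBIC))
E
```

```text
stove knob 59 [ 0.562  -0.2259  0.1483] [0.018 0.018 0.011]
brass [(np.int64(374), np.int64(228), np.float64(0.521), np.float64(-0.222), np.float64(0.114)), (np.int64(373), np.int64(229), np.float64(0.518), np.float64(-0.219), np.float64(0.118)), (np.int64(374), np.int64(229), np.float64(0.518), np.float64(-0.221), np.float64(0.115)), (np.int64(375), np.int64(229), np.float64(0.518), np.float64(-0.223), np.float64(0.12)), (np.int64(374), np.int64(230), np.float64(0.516), np.float64(-0.221), np.float64(0.118)), (np.int64(375), np.int64(230), np.float64(0.516), np.float64(-0.223), np.float64(0.118)), (np.int64(381), np.int64(237), np.float64(0.5), np.float64(-0.237), np.float64(0.118)), (np.int64(382), np.int64(237), np.float64(0.5), np.float64(-0.239), np.float64(0.118)), (np.int64(383), np.int64(237), np.float64(0.5), np.float64(-0.241), np.float64(0.125)), (np.int64(384), np.int64(237), np.float64(0.5), np.float64(-0.244), np.float64(0.117)), (np.int64(385), np.int64(237), np.float64(0.5), np.float64(-0.245), np.float64(0.125)), (np.int64(381), np.int64(238), np.float64(0.498), np.f
[... 5850 characters left out ...]
at64(0.481), np.float64(0.235), np.float64(0.118)), (np.int64(177), np.int64(241), np.float64(0.481), np.float64(0.232), np.float64(0.122)), (np.int64(178), np.int64(241), np.float64(0.481), np.float64(0.232), np.float64(0.113)), (np.int64(179), np.int64(241), np.float64(0.481), np.float64(0.228), np.float64(0.12))]
plate z 0.1107
stove rect ((0.5075333714485168, -0.17341241240501404), (0.1989966183900833, 0.34641510248184204), 13.945497512817383) [[0.36899998784065247, -0.028999999165534973], [0.453000009059906, -0.36500000953674316], [0.6460000276565552, -0.3179999887943268], [0.5619999766349792, 0.01899999938905239]]
[[ 0.261 -0.001  0.965]
 [-0.965  0.002  0.261]
 [-0.002 -1.     0.   ]]
```

View pics/crop.png

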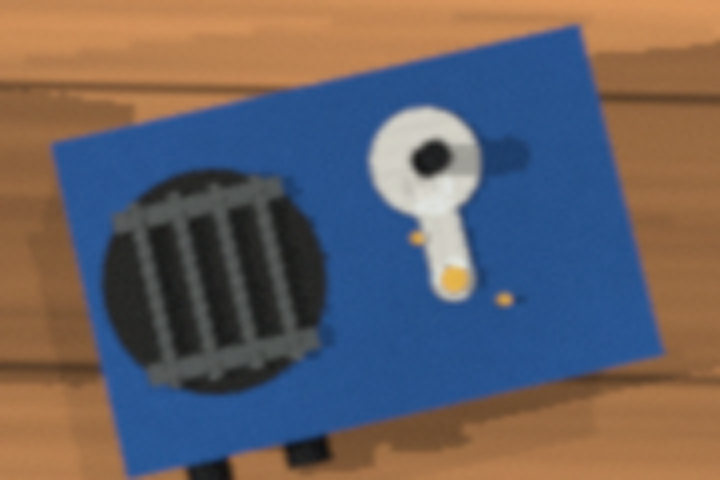

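Tool y points down, x = (0.26,-0.965) and z = (0.965,0.26). The pin is at (0.493,-0.242) and the knob at (0.562,-0.226). That gives r = 71 mm (70 expected) and direction 13°. The stove yaw is 13.7°, so the cover is practically shut. The plan is to cage the knob loosely between the jaws and follow the arc. First I move over the knob.

```bash
python3 -m creep '[[[0.5,-1,0,2,0,0,0],[0.5,-2,0,4,0,0,0],[0.5,-2,0,4,0,0,0],[0.5,-2,0,4,0,0,0],[0.5,-2,0,4,0,0,0],[0.5,-2,0,4,0,0,0],[0.5,-2,0,4,0,0,0],[0.5,-2,0,4,0,0,0]]]' 10
cat >>h.py <<'E'
from plant import readout
from scipy.spatial.transform import Rotation as R
PIN=np.array([.493,-.242]);PHI=np.radians(13.7)
def go(th,z,r=.07,phi0=PHI):
    """tool-frame shift (cm) and turn about y (deg) to put TCP on the arc at opening th"""
    s=readout.read_state();M=R.from_rotvec(s["orientation"]).as_matrix();a=phi0-th
    T=np.r_[PIN+r*np.array([np.cos(a),np.sin(a)]),z]
    yaw=np.arctan2(M[1,2],M[0,2])
    print("t",round(s["t"],2),"pos",s["tool_pos"].round(4),"F",s["force"].round(1),"open",round(s["opening"],4),"yaw",np.degrees(yaw).round(1),"tgt",T.round(4),
     "shift",(M.T@(T-s["tool_pos"])*100).round(2),"turn_y",np.degrees(yaw-a).round(1),"tooly",M[:,1].round(3))
E
python3 -c "from h import *;go(0,.2)"
```

```text
t: 0.9
tool_pos: [0.4098, -0.3499, 0.2042]
orientation: [-1.315, 1.027, -1.014]
force: [0.6, -1.0, 0.6]
opening: 0.0467
t 0.9 pos [ 0.4098 -0.3499  0.2042] F [ 0.6 -1.   0.6] open 0.0467 yaw 14.5 tgt [ 0.561  -0.2254  0.2   ] shift [-8.26  0.44 17.76] turn_y 0.8 tooly [-0.004  0.007 -1.   ]
```

```bash
python3 -m creep '[[[0.5,-1.9,0.1,4,0,0,0],[0.5,-1.9,0.1,4,0,0,0],[0.5,-1.9,0.1,4,0,0,0],[0.5,-1.9,0.1,4,0,0,0],[0.5,-0.7,0,1.8,0,0,0],[0.5,0,0,0,0,0,0],[0.5,0,0,0,0,0,0],[0.5,0,0,0,0,0,0]]]' >/dev/null
python3 -c "from h import *;go(0,.137)"
```

```text
t 1.7 pos [ 0.5676 -0.2127  0.1961] F [ 0.4 -0.2 -0.3] open 0.0462 yaw 14.9 tgt [ 0.561  -0.2254  0.137 ] shift [ 1.13  5.91 -0.92] turn_y 1.2 tooly [-0.009  0.01  -1.   ]
```

```bash
python3 -m creep '[[[0.5,0.6,0,-0.5,0,1,0],[0.5,0.5,0,-0.4,0,0,0],[0.5,0,1,0,0,0,0],[0.5,0,1.5,0,0,0,0],[0.5,0,1,0,0,0,0],[0.5,0,0,0,0,0,0],[0.5,0,0,0,0,0,0],[0.5,0,0,0,0,0,0]]]' >/dev/null
python3 - <<'E'
from h import *
go(0,.137)
from plant import optics
i=optics.read_camera("side")["frame"][140:290,240:440,::-1];cv2.imwrite("pics/s1.png",cv2.resize(i,None,fx=4,fy=4,interpolation=cv2.INTER_CUBIC))
E
```

```text
t 2.5 pos [ 0.5568 -0.2299  0.1566] F [-0.1 -0.5  0.5] open 0.0464 yaw 13.5 tgt [ 0.561  -0.2254  0.137 ] shift [-0.31  1.96  0.54] turn_y -0.2 tooly [-0.012  0.011 -1.   ]
```

View pics/s1.png

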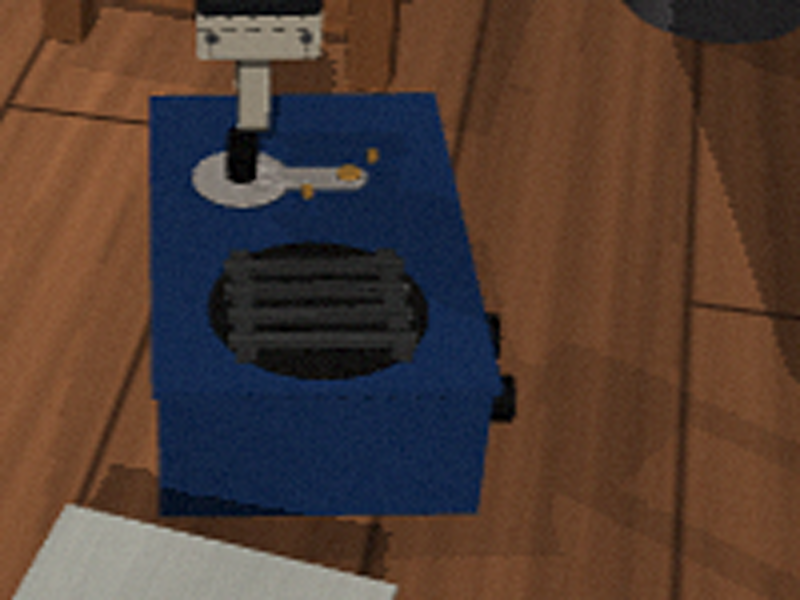

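The crop shows a finger just above the knob (crop 240,150), about 5 mm towards the pin, which agrees with the readout. I correct that and descend.

```bash
python3 -m creep '[[[0.5,-0.3,0,0.5,0,0,0],[0.5,0,0,0,0,0,0],[0.5,0,0.6,0,0,0,0],[0.5,0,0.6,0,0,0,0],[0.5,0,0.5,0,0,0,0],[0.6,0,0,0,0,0,0],[0.6,0,0,0,0,0,0],[0.6,0,0,0,0,0,0]]]' >/dev/null
python3 -c "from h import *;go(0,.137)"
```

```text
t 3.35 pos [ 0.5621 -0.225   0.1392] F [-0.7  0.1  0.2] open 0.0376 yaw 13.5 tgt [ 0.561  -0.2254  0.137 ] shift [ 0.02  0.22 -0.12] turn_y -0.2 tooly [-0.01  0.01 -1.  ]
```

```bash
python3 -m creep '[[[0.6,0.4,0.1,-0.1,0,3,0],[0.6,0.6,0.1,0,0,5,0],[0.6,0.6,0,0,0,5,0],[0.6,0.6,0,0,0,5,0],[0.6,0.6,0,0,0,5,0],[0.6,0.6,0,0,0,5,0],[0.6,0.3,0,0,0,2,0],[0.6,0,0,0,0,0,0]]]' >/dev/null
python3 -c "from h import *;go(.52,.137);go(.8,.137)"
```

```text
t 4.15 pos [ 0.5614 -0.2622  0.1379] F [ 0.1 -0.5  0.1] open 0.0369 yaw -17.7 tgt [ 0.5603 -0.2614  0.137 ] shift [-0.04  0.09 -0.13] turn_y -1.6 tooly [-0.01   0.012 -1.   ]
t 4.15 pos [ 0.5614 -0.2622  0.1379] F [ 0.1 -0.5  0.1] open 0.0369 yaw -17.7 tgt [ 0.5523 -0.2792  0.137 ] shift [ 1.9   0.08 -0.35] turn_y 14.5 tooly [-0.01   0.012 -1.   ]
```

```bash
python3 -m creep '[[[0.6,0.4,0.1,-0.1,0,3,0],[0.6,0.6,0,-0.1,0,5,0],[0.6,0.6,0,0,0,5,0],[0.6,0.6,0,0,0,5,0],[0.6,0.6,0,0,0,5,0],[0.6,0.6,0,0,0,5,0],[0.6,0.3,0,0,0,2,0],[0.6,0,0,0,0,0,0]]]' >/dev/null
python3 -c "from h import *;go(1.05,.137);go(1.53,.137)"
```

```text
t 4.95 pos [ 0.5421 -0.2917  0.1379] F [-0.2 -0.4  0.5] open 0.0374 yaw -48.2 tgt [ 0.5412 -0.2927  0.137 ] shift [0.14 0.09 0.02] turn_y -1.7 tooly [-0.007  0.013 -1.   ]
t 4.95 pos [ 0.5421 -0.2917  0.1379] F [-0.2 -0.4  0.5] open 0.0374 yaw -48.2 tgt [ 0.5123 -0.3093  0.137 ] shift [ 3.39  0.09 -0.67] turn_y 25.8 tooly [-0.007  0.013 -1.   ]
```

```bash
python3 -m creep '[[[0.6,0.5,0.1,-0.1,0,4,0],[0.6,0.6,0,0,0,5,0],[0.6,0.6,0,0,0,5,0],[0.6,0.6,0,0,0,5,0],[0.6,0.6,0,0,0,5,0],[0.6,0.5,0,0,0,2,0],[0.6,0,0,0,0,0,0],[0.6,0,0,0,0,0,0]]]' >/dev/null
python3 - <<'E'
from h import *
go(1.53,.137)
from plant import optics
i=optics.read_camera("side")["frame"][140:290,240:440,::-1];cv2.imwrite("pics/s2.png",cv2.resize(i,None,fx=4,fy=4,interpolation=cv2.INTER_CUBIC))
E
```

```text
t 5.75 pos [ 0.5144 -0.307   0.1386] F [0.  0.4 0.5] open 0.0373 yaw -74.0 tgt [ 0.5123 -0.3093  0.137 ] shift [0.26 0.16 0.17] turn_y -0.1 tooly [-0.002  0.012 -1.   ]
```

View pics/s2.png

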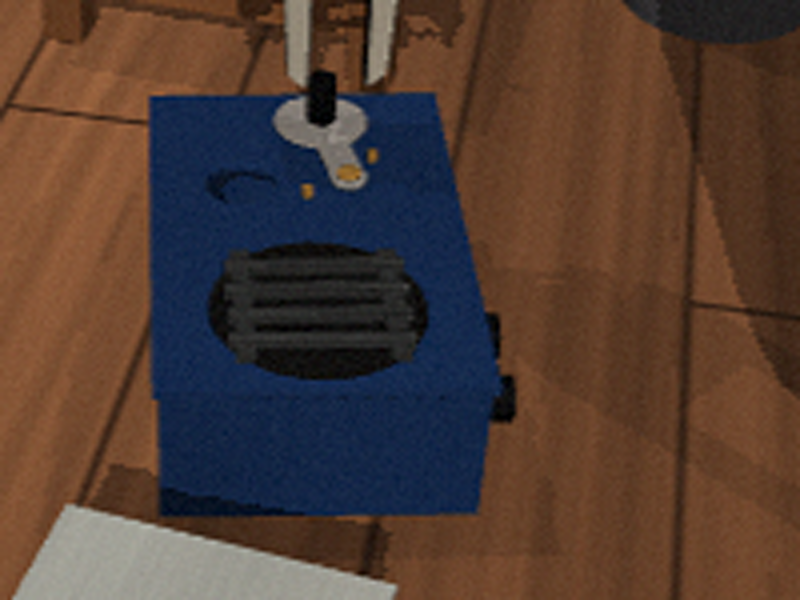

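The cover has swung with the knob, which is now at crop (320,95), and the port is uncovered. I push a little further for margin, then centre, open and lift.

```bash
python3 -m creep '[[[0.6,0.4,0,0,0,3,0],[0.6,0.4,0,0,0,3,0],[0.6,0,0,0,0,0,0],[0.6,-0.4,0,0,0,0,0],[0.4,0,0,0,0,0,0],[0.3,0,0,0,0,0,0],[0.3,0,-1,0,0,0,0],[0.3,0,-2,0,0,0,0]]]'
python3 -m creep '[[[0.3,0,-3,0,0,0,0],[0.3,0,-4,0,0,0,0],[0.3,0,-4,-2,0,0,0],[0.3,0,-2,-4,0,0,0],[0.3,0,0,-4,0,0,0],[0.3,0,0,0,0,0,0],[0.3,0,0,0,0,0,0],[0.3,0,0,0,0,0,0]]]'
python3 - <<'E'
from h import *
from plant import optics
c=optics.read_camera("top");W=cloud(c)
for n,(u0,u1) in dict(stove=(355,440),tin=(160,215)).items():
    w=W[190:265,u0:u1];p=w[(w[...,2]>.143)&(w[...,2]<.16)]
    if len(p):
        m=p.mean(0);d=m[:2]-PIN;print(n,len(p),m.round(4),np.ptp(p,0).round(3),"r",np.hypot(*d).round(4),"th",(PHI-np.arctan2(d[1],d[0])).round(3))
i=c["frame"][170:290,130:450,::-1];cv2.imwrite("pics/t2.png",cv2.resize(i,None,fx=2.4,fy=2.4,interpolation=cv2.INTER_CUBIC))
E
```

```text
t: 6.6
tool_pos: [0.5106, -0.3063, 0.1664]
orientation: [-0.202, 2.144, -2.11]
force: [0.2, -0.5, -0.0]
opening: 0.0631
t: 7.4
tool_pos: [0.4934, -0.2084, 0.3133]
orientation: [-0.194, 2.134, -2.111]
force: [0.3, 0.3, -0.0]
opening: 0.0649
tin 63 [0.5554 0.2253 0.1484] [0.017 0.018 0.011] r 0.4714 th -1.199
```

View pics/t2.png

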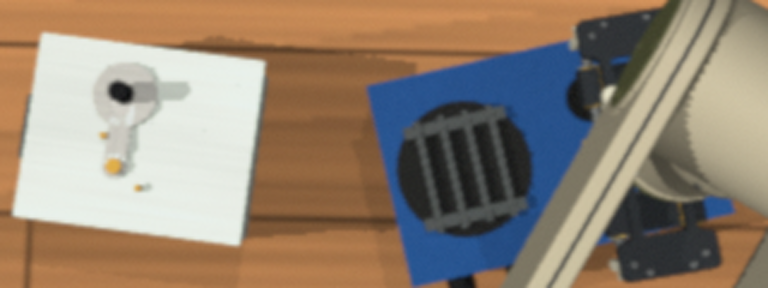

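The tin's cover is unmoved, with its knob at (0.555,0.225). The arm hides the stove cover from above, so I check it with the side camera.

```bash
python3 - <<'E'
from h import *
from plant import optics
c=optics.read_camera("side");W=cloud(c)
m=(W[...,2]>.125)&(W[...,2]<.16)&(abs(W[...,0]-.51)<.07)&(W[...,1]<-.2)&(W[...,1]>-.36)
p=W[m];print(len(p))
if len(p):
    k=p.mean(0);d=k[:2]-PIN;print(k.round(4),np.ptp(p,0).round(3),"r",np.hypot(*d).round(4),"th",(PHI-np.arctan2(d[1],d[0])).round(3))
i=c["frame"][100:290,240:490,::-1];cv2.imwrite("pics/s3.png",cv2.resize(i,None,fx=3,fy=3,interpolation=cv2.INTER_CUBIC))
E
```

```text
79
[ 0.5148 -0.3021  0.1404] [0.02  0.025 0.026] r 0.064 th 1.462
```

View pics/s3.png

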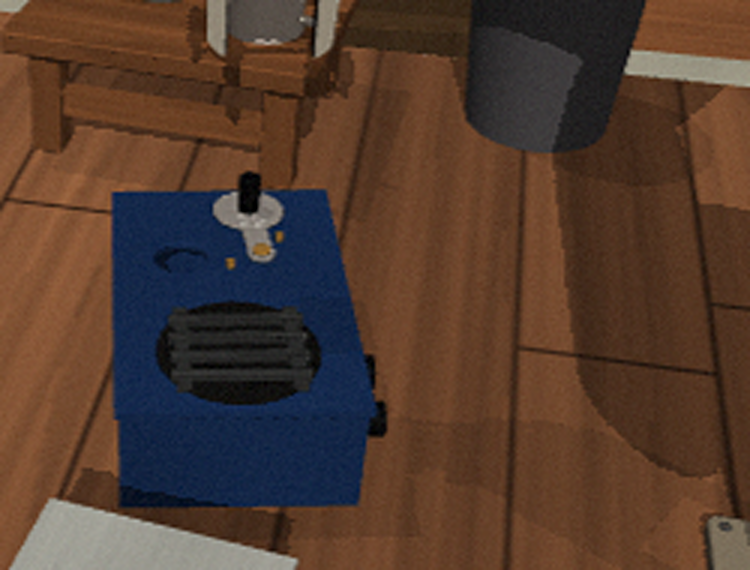

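The side view shows the knob at crop (250,190), the port clear and the gripper high and free. The angle comes out near 1.46 rad. The r of 64 mm fits seeing only the near face of the knob.

```bash
python3 -c "
from plant import robot;print(robot.close_job())"
```

```text
the job is handed in; nothing more can be done
None
```

I swung the stove's cover open to about 1.46 rad clockwise (more than 1.2 needed), let go of it, and handed the job in. The robot's clock was at about 7.5 s of the 32 s allowed. I caged the knob loosely between the jaws, followed its arc about the pin, then opened the jaws and lifted clear.

- **Stove cover:** the 1.46 rad comes from the side camera's depth image. The knob's measured radius was 64 mm rather than 70 mm, because that camera sees only the near face of the knob. The side picture shows the port lying clear.
- **Cover at rest:** I did not take a second picture to confirm it was still.
- **Failed check:** the top camera could not confirm the stove cover, because the arm hid it.
- **Ash tin:** its knob measured (0.555, 0.225) m, within 1 mm of where it started, so its cover stayed shut.
- **Robot:** at the end the TCP was at 0.31 m height, touching nothing. The force readings I took during the moves were about 1 N or less per axis.

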